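# Get the flux tin from behind the tall stock in the solder bin

## Robot

A 6-joint arm with a two-finger parallel gripper is mounted at the origin on the work surface. World frame = base frame: x ahead of the robot, y to its left, z up, the work surface at z = 0. Lengths are in m, angles in rad, forces in N, time in s.
With the tool pointing down it reaches from about 0.25 to 0.775 m from the base axis. Payload 4 kg.
Tool frame: the origin (TCP) lies on the centre line of the jaws, within the pads' length; the fingertips stand 25 mm ahead of it and the grasp point (between the pads) lies 6 mm ahead of it; z points along the fingers, y is the line along which they close (so a half turn about z gives the same grasp; the last joint's range is limited). The gripper opens to 94 mm and grips with 3 to 60 N. Pads are 16 mm wide; open, the fingers measure 119 mm over their backs; the gripper's body (75 mm by 177 mm) begins 78 mm behind the grasp point.
Start: joints at [-1.21, 0.087, 1.371, -0, 1.684, -0.103], TCP at [0.246, -0.492, 0.231] pointing down, gripper open.
Joint ranges: [-3.1, 3.1], [-0.76, 2.03], [0.27, 2.55], [-1.08, 4.22], [0.17, 2.65], [-2.57, 2.57]. Speed limits (rad/s): [2.79, 2.79, 3.14, 3.14, 3.14, 3.14].

## Interface

Orientations are given as [roll, pitch, yaw] about the fixed x, y, z axes, in that order (R = Rz(yaw) Ry(pitch) Rx(roll)).
In Python, from bench import sensors, optics, ticket gives the robot as it stands.
- The arm moves only by the tool send_rows, never from a script. Its argument "rows" is a list of rows, each a list of 6 numbers: the shift along the world's x, y, z in mm, then the turn, a rotation vector about the world's x, y, z in rad. In form: [[x, y, z, wx, wy, wz], ...]. A call has 1 to 8 rows; each row shifts and turns the commanded pose from where the row before left it; what a row does not reach is not made up. A row lasts 1/12 s, in which the tool goes at most 41.7 mm and 7.16 degrees, less where a joint would pass 70% of its speed; a pose out of reach is approached as far as the arm can. A call is refused whole if a number of a shift passes 41.7 or a number of a turn 0.125, either way. A call with a gripper value outside its range is refused whole. "grip" is the finger opening in mm, from 0 to 94, set as the call begins (left out, the last holds). The fingers move at their own pace and stop on an object; the grip force is fixed at half the most. Time passes only in rows, so rows that do not move let the fingers close. It gives the time, the measured TCP pose, the force, the opening and the grip force at its end, in the units of the state.
- sensors.get_obs(): the state, without advancing time (a new reading comes with each control period).
- optics.snapshot(name): name is "side" or "top"; returns the picture (384x512x3 uint8, red, green, blue); there is no depth.
- optics.camera_model(name): a dict with "vertical_fov" (degrees; the focal length in pixels is half the picture's height over the tangent of half this angle, whatever the lens; pixels are square), "cx", "cy" (the principal point, pixels), "k1" (the pictures are not rectified: a ray, as slopes to the right and down, at radius r is drawn at 1 + k1 r^2 times it, then the intrinsics apply), "R" (3x3) and "t" (3): a world point X has camera coordinates R X + t. Camera axes: x right, y down, z forward; pixel columns grow to the right and rows downward; lengths in m; the calibration is good to about 2 mm. A picture is of the moment at which its call begins. camera_model takes no time and is no camera call.
- ticket.close_job(): hands the job in; it is judged then, once.
The state is a dict: "time": time; "joint_positions": joint angles; "qvel": joint speeds; "joint_torque": joint torques, N m; "tool_pos": TCP position; "ee_rot": TCP orientation; "wrist_force": force on the tool from outside, world axes, zero at the start; "wrist_torque": the same for the moment, N m; "width": finger opening in m; "finger_force": force on a finger pad.
Only numpy, scipy, OpenCV 4.12 (cv2) and the standard library are available. Lean on these libraries where they do the work, as an engineer would, in place of code of your own. Each camera call takes 0.05 s, during which the arm holds its last target. There are 200 camera calls.

## Task

Clear the three tall things (the solder spool, the spray can and the square bottle) out of the black bin onto the flat blue mat, leaving the low flux tin where it stands until all three are on the mat. Then take the flux tin and set it flat in the square pocket of the soldering-iron stand, and after that put the spool, the can and the bottle back upright in the bin, each on the very spot where it stood at first. Tip nothing over, and do not shift the little flat case that also lies in the bin.

Things in the scene. Friction and masses are not known exactly. Their poses are not given: they have to be found in the camera images.
- spool: Solder spool standing on end: upright cylinder 52 mm in diameter (straight sides), 100 mm tall, white end flanges with silvery wound wire between, about 0.5 kg. Origin at the centre of its underside, z up. At the start it stands in the bin, in front of or beside the tin; spool, can and bottle trade places between starts.
- can: Spray can: upright pale silvery cylinder 52 mm in diameter with a grey band, straight up to 112 mm, then a shoulder and a 24 mm wide white nozzle button, 130 mm tall in all, about 0.25 kg. Origin at the centre of its underside, z up. Starts in the bin.
- bottle: White square-section plastic bottle, body 46 x 46 mm and 100 mm tall (edges along its x and y), with a black round cap 28 mm wide on top, 114 mm tall in all, about 0.18 kg. Origin at the centre of its underside, z up. Starts in the bin, turned a little.
- tin: Low round steel flux tin, 52 mm in diameter at the lid (the upper 12 mm) and 50 mm below, 34 mm tall, about 0.09 kg. Origin at the centre of its underside. Starts in the middle of the bin with the three tall things close round it: one on the robot's side, one on each side.
- case: Small flat black case with a grey top, 26 x 56 x 18 mm, lying in the far left corner of the bin (left as the robot sees it). To be left alone. Origin at the centre of its underside.
- bin: Black open tray, fixed, 230 mm (its x, away from the robot) by 270 mm (its y), walls 5 mm thick and 35 mm high, inner floor 5 mm above the table. Origin at the centre of its underside, on the table. A small white spool, 36 mm wide and 21 mm high, also lies in its far right corner.
- mat: Flat blue mat, fixed, 280 mm (its x) by 160 mm (its y), 3 mm thick: the side area. Left or right of the bin. Origin at the centre of its underside, on the table.
- stand: Soldering-iron stand, fixed, on the other side of the bin. Near end: grey plate with a square pocket, 72 x 72 mm inside, floor 10 mm above the table, black lips 4 mm high, 8 mm wide. Origin on the table under the pocket's centre; x points along the stand to the iron's cradle (22 mm high block from 46 mm on, up to 110 mm high from 100 mm on).

How it is judged:
By the outcome, as a careful person would: the job done as asked, in the order asked, and still so for the second after the job is handed in, with the robot touching nothing.
It also fails if it takes over 144 s, if anything falls off the work surface, if the arm or the gripper's body presses on something with over 40 N, if the wrist force passes 120 N, or if a joint passes its speed limit or range.

## Working session

There is one attempt and no reset: what is moved stays moved. The work goes in short steps, Python scripts to look and compute and a tool call to move; the robot and the scene stay as the last step left them, time stands still between calls to the robot, and variables do not carry over. Pictures are saved under pics/ and viewed, at most 14 in all, crops included, and the job is handed in when it is done.

Besides the shell and the picture viewer there is one more tool, called after ">>>" as name(argument=value, ...) on one line, values as JSON. send_rows: Moves the arm, as the interface text tells. Its arguments: {"type":"object","properties":{"rows":{"type":"array"},"grip":{"type":"number"}},"required":["rows"]}

```bash
mkdir -p pics; ls; cat > h.py <<'E'
import numpy as np, cv2
from bench import sensors, optics, ticket
def snap(n,f=None):
    im=optics.snapshot(n)
    if f: cv2.imwrite('pics/'+f,im[:,:,::-1])
    return im
def K(m):
    f=192/np.tan(np.radians(m['vertical_fov'])/2); return f
def ray(n,u,v):
    m=optics.camera_model(n); f=K(m); R=np.array(m['R']);t=np.array(m['t'])
    d=np.array([(u-m['cx'])/f,(v-m['cy'])/f]); s=d.copy()
    for _ in range(30): s=d/(1+m['k1']*(s@s))
    return -R.T@t, R.T@np.array([s[0],s[1],1])
def onz(n,u,v,z):
    o,d=ray(n,u,v); return o+d*(z-o[2])/d[2]
def proj(n,X):
    m=optics.camera_model(n); f=K(m); c=np.array(m['R'])@np.array(X)+np.array(m['t'])
    s=c[:2]/c[2]; s=s*(1+m['k1']*(s@s)); return np.array([m['cx'],m['cy']])+f*s
def two(a,b):
    (o1,d1),(o2,d2)=ray(*a),ray(*b)
    A=np.c_[d1,-d2]; x=np.linalg.lstsq(A,o2-o1,rcond=None)[0]
    p,q=o1+d1*x[0],o2+d2*x[1]; return (p+q)/2,np.linalg.norm(p-q)
E
python3 - <<'E'
from h import *
np.set_printoptions(precision=4,suppress=True)
for n in('top','side'):
    snap(n,n+'0.png'); print(n,optics.camera_model(n))
print(sensors.get_obs())
E
```

```text
pics
top {'vertical_fov': 45.04947150188985, 'cx': 259.0098478793183, 'cy': 185.64986091264905, 'k1': 0.03311057095706375, 'R': array([[-0.0132, -0.9996,  0.0245],
       [-0.9867,  0.009 , -0.1621],
       [ 0.1619, -0.0263, -0.9865]]), 't': array([-0.0101,  0.5655,  1.1885])}
side {'vertical_fov': 48.07494096113187, 'cx': 257.05539660559924, 'cy': 189.78358630475677, 'k1': -0.030076240429866827, 'R': array([[-0.9887, -0.1483, -0.0207],
       [-0.0884,  0.6898, -0.7186],
       [ 0.1209, -0.7087, -0.6951]]), 't': array([0.557 , 0.0886, 1.1058])}
{'time': 0.1, 'joint_positions': array([-1.2101,  0.0879,  1.372 , -0.    ,  1.6836, -0.1031]), 'qvel': array([-0.0015, -0.0014, -0.0032,  0.0004,  0.0007, -0.0016]), 'joint_torque': array([  0.0032, -34.1252, -30.3302,   0.0721,   0.0304,  -0.0001]), 'tool_pos': array([ 0.2459, -0.4915,  0.2295]), 'ee_rot': array([-3.1397, -0.0002,  0.4638]), 'wrist_force': array([ 0.8195, -0.2952, -0.3913]), 'wrist_torque': array([0.0092, 0.0351, 0.0127]), 'finger_force': 0.0, 'width': 0.09414876156617656}
```

View pics/top0.png

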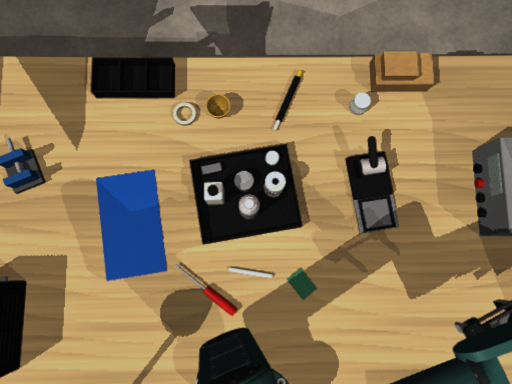

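View pics/side0.png

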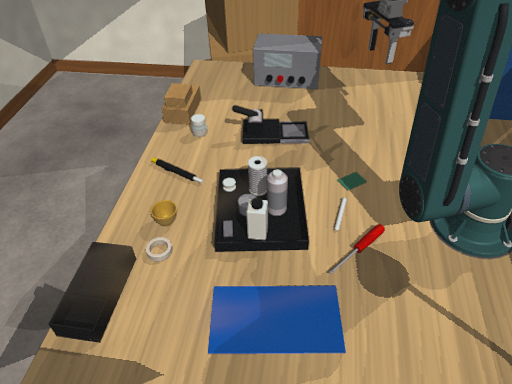

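Top view: bottle (213,192), tin (243,180), can (249,205), spool (275,183), case (212,168), small spool (272,157), mat (132,225) on the left and stand pocket (376,212) on the right. Side view: spool (257,175), can (277,190), bottle (257,218). I'll zoom in on both.

```bash
python3 - <<'E'
import cv2,numpy as np
t=cv2.imread('pics/top0.png');s=cv2.imread('pics/side0.png')
a=cv2.resize(t[140:245,185:305],None,fx=5,fy=5,interpolation=cv2.INTER_CUBIC)
cv2.imwrite('pics/tc.png',cv2.convertScaleAbs(a,alpha=1.2,beta=20))
a=cv2.resize(s[145:255,210:315],None,fx=5,fy=5,interpolation=cv2.INTER_CUBIC)
cv2.imwrite('pics/sc.png',cv2.convertScaleAbs(a,alpha=1.2,beta=20))
b=[cv2.resize(t[145:235,340:405],None,fx=6,fy=6,interpolation=cv2.INTER_CUBIC),cv2.resize(s[100:190,235:315],None,fx=5,fy=6,interpolation=cv2.INTER_CUBIC)]
cv2.imwrite('pics/st.png',np.hstack(b))
E
```

```text
(no output)
```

View pics/tc.png

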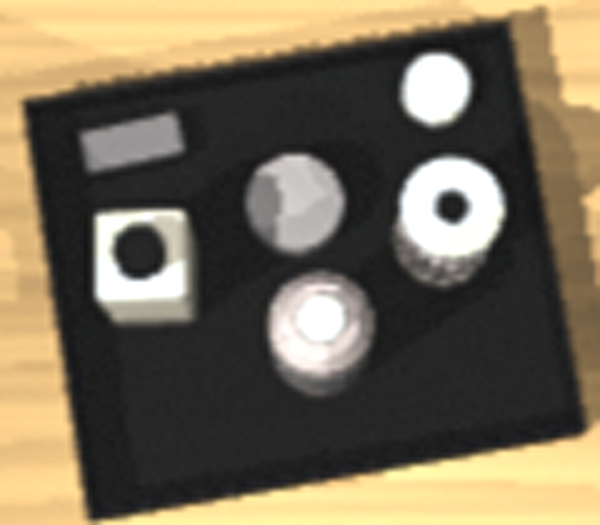

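View pics/sc.png

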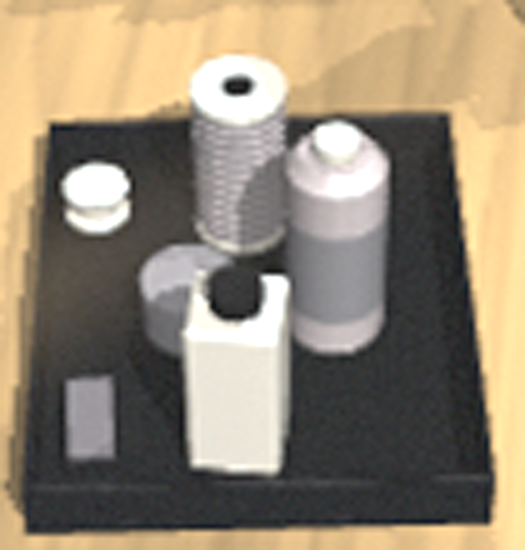

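View pics/st.png

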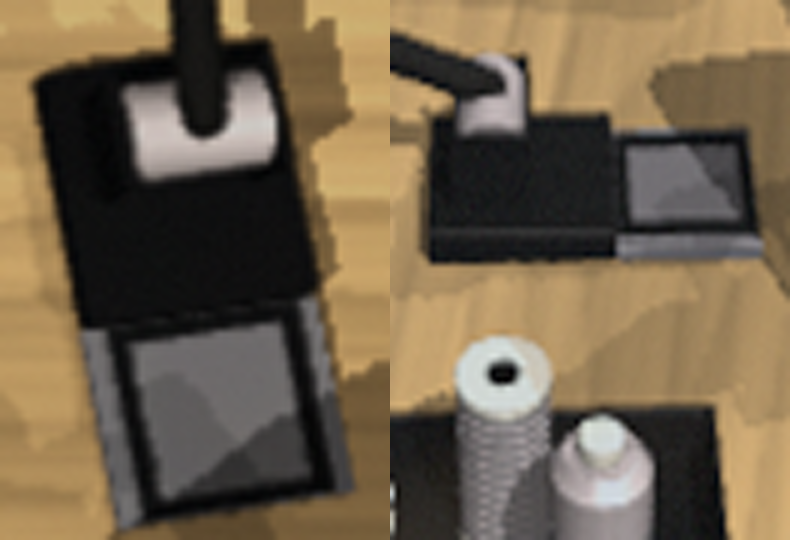

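The crops show the spool flange, can nozzle, bottle top with cap, tin lid and the pocket's black lips clearly in both views. Next I'll measure them with masks and triangulation.

```bash
cat > meas.py <<'E'
from h import *
np.set_printoptions(precision=4,suppress=True)
S=6
def up(im,x0,x1,y0,y1): return cv2.resize(im[y0:y1,x0:x1],None,fx=S,fy=S,interpolation=cv2.INTER_CUBIC)
def blob(im,box,f,kind='ell'):
    a=up(im,*box).astype(int); m=f(a).astype(np.uint8)
    cs,_=cv2.findContours(m,cv2.RETR_EXTERNAL,cv2.CHAIN_APPROX_NONE)
    c=max(cs,key=cv2.contourArea)
    full=lambda p:((np.array(p)+.5)/S-.5+np.array([box[0],box[2]]))
    if kind=='ell':
        e=cv2.fitEllipse(cv2.convexHull(c)); return full(e[0]),np.array(e[1])/S
    r=cv2.minAreaRect(c); return full(r[0]),np.array([full(p) for p in cv2.boxPoints(r)])
V=lambda a:a.max(2)
if __name__=='__main__':
    t=cv2.imread('pics/top0.png')[:,:,::-1]; s=cv2.imread('pics/side0.png')[:,:,::-1]
    P={}
    P['spool']=(blob(t,(262,287,170,188),lambda a:V(a)>190), blob(s,(246,269,155,168),lambda a:V(a)>185))
    P['nozz']=(blob(t,(240,257,194,210),lambda a:V(a)>235), blob(s,(268,286,168,178),lambda a:V(a)>215))
    P['cap']=(blob(t,(206,220,183,197),lambda a:V(a)<90), None)
    P['tin']=(blob(t,(232,256,168,193),lambda a:V(a)>75),None)
    for k,v in P.items():
        print(k,[ (x[0],x[1]) for x in v if x])
        if v[1]: print('  tri',*two(('top',*v[0][0]),('side',*v[1][0])))
    for k,z in(('spool',.105),('nozz',.135),('cap',.119),('tin',.039)): print(k,onz('top',*P[k][0][0],z), onz('side',*P[k][1][0],z) if P[k][1] else '')
    tc=lambda x,y:(185+(x+.5)/5-.5,140+(y+.5)/5-.5); sc=lambda x,y:(210+(x+.5)/5-.5,145+(y+.5)/5-.5)
    print('tin/cap side manual',two(('top',*P['tin'][0][0]),('side',*sc(190,276))),two(('top',*P['cap'][0][0]),('side',*sc(237,284))))
    c=[onz('top',*tc(*p),.105)for p in((94,212),(187,209),(188,297),(98,299))]; print('bottle corners',np.array(c),np.mean(c,0))
    for i in range(4): d=c[(i+1)%4]-c[i]; print(np.degrees(np.arctan2(d[1],d[0])),np.linalg.norm(d))
    pt=[(340+(x+.5)/6-.5,145+(y+.5)/6-.5)for x,y in((130,348),(293,328),(313,487),(157,500))]
    ps=[(235+(x-390+.5)/5-.5,100+(y+.5)/6-.5)for x,y in((632,222),(627,147),(738,145),(751,222))]
    c=[onz('top',*p,.014)for p in pt]; print('pocket',np.array(c),np.mean(c,0),np.mean([onz('side',*p,.014)for p in ps],0),np.array([two(('top',*pt[i]),('side',*ps[i]))[0] for i in range(4)]))
    for i in range(4): d=c[(i+1)%4]-c[i]; print(np.degrees(np.arctan2(d[1],d[0])),np.linalg.norm(d))
    mm=blob(t,(80,180,160,290),lambda a:(a[:,:,2]>a[:,:,0]+50),'r'); c=[onz('top',*p,.003) for p in mm[1]]; print('mat',np.array(c),onz('top',*mm[0],.003))
    b=[onz('top',*tc(*p),.04)for p in((25,100),(508,22),(585,430),(92,518))]; print('bin',np.array(b),np.mean(b,0))
    print('case',[onz('top',*tc(*p),.023)for p in((80,135),(182,114),(186,150),(90,172))])
E
python3 meas.py
```

```text
Traceback (most recent call last):
  File "meas.py", line 18, in <module>
    P['nozz']=(blob(t,(240,257,194,210),lambda a:V(a)>235), blob(s,(268,286,168,178),lambda a:V(a)>215))
               ~~~~^^^^^^^^^^^^^^^^^^^^^^^^^^^^^^^^^^^^^^^
  File "meas.py", line 8, in blob
    c=max(cs,key=cv2.contourArea)
ValueError: max() iterable argument is empty
```

```bash
sed -i 's/V(a)>235/V(a)>195/; s/V(a)>215/V(a)>183/; s/V(a)>190/V(a)>165/; s/V(a)>185)/V(a)>165)/' meas.py; python3 meas.py
```

```text
spool [(array([274.7929, 181.1642]), array([19.5683, 20.1077])), (array([256.5987, 159.1909]), array([19.265 , 25.9794]))]
  tri [ 0.568  -0.0547  0.1126] 0.004852279864184647
nozz [(array([248.5987, 203.2617]), array([8.3736, 8.538 ])), (array([277.243 , 173.1178]), array([7.9251, 9.472 ]))]
  tri [0.508  0.0121 0.1299] 0.0003699671999116947
cap [(array([212.5595, 189.8659]), array([10.5755, 11.0069]))]
tin [(array([243.6164, 179.9478]), array([18.8922, 19.6296]))]
spool [ 0.5669 -0.0552  0.105 ] [ 0.572 -0.064  0.105]
nozz [0.5072 0.0121 0.135 ] [0.5076 0.0177 0.135 ]
cap [0.5438 0.1017 0.119 ] 
tin [0.5824 0.0246 0.039 ] 
tin/cap side manual (array([0.5833, 0.0246, 0.0383]), np.float64(0.0015002541836117607)) (array([0.5451, 0.102 , 0.1157]), np.float64(0.0014941972131822612))
bottle corners [[0.5664 0.1259 0.105 ]
 [0.5675 0.0789 0.105 ]
 [0.5224 0.0784 0.105 ]
 [0.5219 0.1237 0.105 ]] [0.5445 0.1017 0.105 ]
-88.62785763644466 0.047023875050173726
-179.37043872131486 0.04504267101097383
90.71031240110895 0.045220590195497144
2.9452417845068877 0.04453333556098733
pocket [[ 0.5212 -0.296   0.014 ]
 [ 0.5297 -0.371   0.014 ]
 [ 0.4572 -0.3757  0.014 ]
 [ 0.452  -0.3048  0.014 ]] [ 0.49   -0.3369  0.014 ] [ 0.492  -0.3302  0.014 ] [[ 0.5229 -0.2971  0.0097]
 [ 0.5333 -0.3747  0.0024]
 [ 0.4598 -0.3777  0.0079]
 [ 0.4505 -0.3055  0.0107]]
-83.54596863711538 0.07543120341721396
-176.27154047268044 0.07263401786257384
94.16167590678839 0.07110994065644531
7.213675416638216 0.06971368850660681
mat [[0.6013 0.4349 0.003 ]
 [0.621  0.2719 0.003 ]
 [0.3399 0.231  0.003 ]
 [0.3231 0.3886 0.003 ]] [0.4687 0.3317 0.003 ]
bin [[ 0.6392  0.1695  0.04  ]
 [ 0.6807 -0.0922  0.04  ]
 [ 0.4581 -0.128   0.04  ]
 [ 0.4151  0.1321  0.04  ]] [0.5483 0.0204 0.04  ]
case [array([0.6232, 0.1416, 0.023 ]), array([0.6345, 0.0861, 0.023 ]), array([0.6144, 0.0839, 0.023 ]), array([0.6027, 0.136 , 0.023 ])]
```

>>> send_rows(rows=[[6,12,-1,0,0,-0.0185],[13,26,-2,0,0,-0.0185],[13,26,-2,0,0,-0.0185],[13,26,-2,0,0,-0.0185],[13,26,-2,0,0,-0.0185],[13,26,-2,0,0,-0.0185],[13,26,-2,0,0,-0.0185],[13,26,-2,0,0,-0.0185]], grip=72)

```text
time: 0.77
tool_pos: [0.3432, -0.2964, 0.2149]
ee_rot: [-3.141, 0.0, 0.315]
wrist_force: [0.3, -0.3, 0.7]
width: 0.0723
finger_force: 0.0
```

>>> send_rows(rows=[[13,26,-2,0,0,-0.0185],[13,26,-2,0,0,-0.0185],[13,26,-2,0,0,-0.0185],[13,26,-2,0,0,-0.0185],[13,26,-2,0,0,-0.0185],[13,26,-2,0,0,-0.0185],[13,26,-2,0,0,-0.0185],[13,26,-2,0,0,-0.0185]])

```text
time: 1.43
tool_pos: [0.4471, -0.0884, 0.199]
ee_rot: [-3.141, 0.001, 0.167]
wrist_force: [-0.2, -0.5, 0.5]
width: 0.0721
finger_force: 0.0
```

>>> send_rows(rows=[[13,26,-2,0,0,-0.0185],[13,26,-2,0,0,-0.0185],[13,26,-2,0,0,-0.0185],[13,26,-2,0,0,-0.0185],[13,26,-2,0,0,-0.0185],[13,26,-2,0,0,-0.0185],[8,14,-2,0,0,-0.0185],[0,0,0,0,0,-0.0185]])

```text
time: 2.1
tool_pos: [0.5333, 0.0828, 0.184]
ee_rot: [-3.141, 0.002, 0.023]
wrist_force: [-0.4, -0.9, 0.1]
width: 0.0716
finger_force: 0.0
```

>>> send_rows(rows=[[6,10,0,0,0,0],[5,9,0,0,0,0],[0,0,-20,0,0,0],[0,0,-25,0,0,0],[0,0,-25,0,0,0],[0,0,-20,0,0,0],[0,0,-13,0,0,0],[0,0,0,0,0,0]])

```text
time: 2.77
tool_pos: [0.5416, 0.0985, 0.0788]
ee_rot: [3.141, 0.007, 0.019]
wrist_force: [0.2, -0.1, -0.3]
width: 0.0722
finger_force: 0.0
```

```bash
python3 - <<'E'
from h import *
a=snap('top');b=snap('side')
cv2.imwrite('pics/b1.png',cv2.resize(np.hstack([a[130:250,180:310],b[100:220,210:340]]),None,fx=3,fy=3)[:,:,::-1])
print(sensors.get_obs()['tool_pos'])
E
```

```text
[0.54407215 0.09877264 0.08258474]
```

View pics/b1.png

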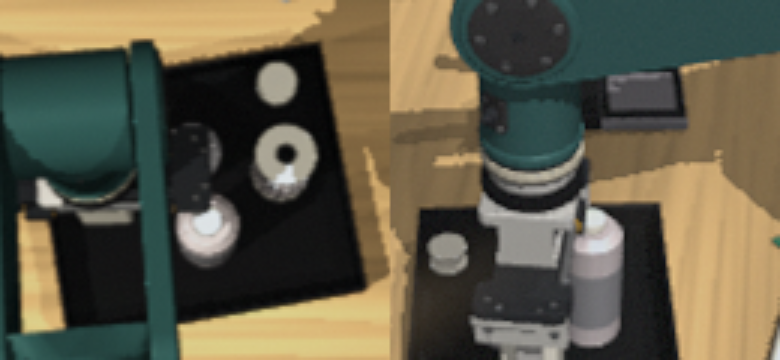

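The arm hides the bottle in both views. The can (top crop 207,222) and spool (287,150) stand untouched, and the gripper body is above the can. I'll nudge 3 mm in y, close and lift.

>>> send_rows(rows=[[0,3,-1,0,0,0],[0,0,0,0,0,0]])

```text
time: 3.03
tool_pos: [0.5451, 0.1025, 0.0832]
ee_rot: [-3.141, -0.003, 0.02]
wrist_force: [-0.5, -0.4, -0.3]
width: 0.0717
finger_force: 0.0
```

>>> send_rows(rows=[[0,0,0,0,0,0],[0,0,0,0,0,0],[0,0,0,0,0,0],[0,0,0,0,0,0],[0,0,0,0,0,0],[0,0,0,0,0,0]], grip=30)

```text
time: 3.53
tool_pos: [0.5442, 0.1022, 0.0818]
ee_rot: [-3.141, -0.0, 0.02]
wrist_force: [0.0, 0.7, 1.6]
width: 0.0457
finger_force: 30.0
```

>>> send_rows(rows=[[0,0,8,0,0,0],[0,0,16,0,0,0],[0,0,24,0,0,0],[0,0,24,0,0,0],[0,0,18,0,0,0],[0,10,10,0,0,0],[0,16,0,0,0,0],[0,22,0,0,0,0]])

```text
time: 4.2
tool_pos: [0.5444, 0.1501, 0.1825]
ee_rot: [3.141, -0.002, 0.018]
wrist_force: [-0.1, 0.9, -2.4]
width: 0.0455
finger_force: 30.0
```

>>> send_rows(rows=[[0,25,0,0,0,0],[0,25,0,0,0,0],[0,25,0,0,0,0],[1,25,0,0,0,0],[1,25,0,0,0,0],[1,22,0,0,0,0],[1,16,0,0,0,0],[0,7,0,0,0,0]])

```text
time: 4.87
tool_pos: [0.5473, 0.3226, 0.1804]
ee_rot: [3.142, 0.002, 0.022]
wrist_force: [-0.6, -0.5, -1.9]
width: 0.0458
finger_force: 30.0
```

>>> send_rows(rows=[[0,0,-10,0,0,0],[0,0,-20,0,0,0],[0,0,-24,0,0,0],[0,0,-20,0,0,0],[0,0,-10,0,0,0],[0,0,-6,0,0,0],[0,0,-4,0,0,0],[0,0,0,0,0,0]])

```text
time: 5.53
tool_pos: [0.5482, 0.3196, 0.0873]
ee_rot: [3.141, 0.0, 0.019]
wrist_force: [-0.3, 0.1, -1.2]
width: 0.0459
finger_force: 30.0
```

>>> send_rows(rows=[[0,0,-3,0,0,0],[0,0,-3,0,0,0],[0,0,-1,0,0,0],[0,0,0,0,0,0]])

```text
time: 5.87
tool_pos: [0.5481, 0.3202, 0.0807]
ee_rot: [-3.142, -0.0, 0.02]
wrist_force: [-0.2, 0.3, -1.3]
width: 0.046
finger_force: 30.0
```

>>> send_rows(rows=[[0,0,-1,0,0,0],[0,0,0,0,0,0]])

```text
time: 6.03
tool_pos: [0.5482, 0.3202, 0.0798]
ee_rot: [-3.141, -0.001, 0.02]
wrist_force: [0.5, -0.5, -0.8]
width: 0.0458
finger_force: 30.0
```

>>> send_rows(rows=[[0,0,-0.5,0,0,0],[0,0,0,0,0,0]])

```text
time: 6.2
tool_pos: [0.5483, 0.3202, 0.0798]
ee_rot: [-3.141, -0.001, 0.02]
wrist_force: [-0.9, -0.7, 2.1]
width: 0.046
finger_force: 30.0
```

>>> send_rows(rows=[[0,0,0,0,0,0],[0,0,0,0,0,0],[0,0,0,0,0,0],[0,0,10,0,0,0],[0,0,22,0,0,0],[0,0,30,0,0,0],[0,0,26,0,0,0],[0,0,12,0,0,0]], grip=72)

```text
time: 6.87
tool_pos: [0.5496, 0.3208, 0.1845]
ee_rot: [-3.139, -0.007, 0.02]
wrist_force: [0.8, 0.2, 0.1]
width: 0.0717
finger_force: 0.0
```

>>> send_rows(rows=[[-2,-15,0,0,0,0],[-4,-30,0,0,0,0],[-5,-38,0,0,0,0],[-5,-38,0,0,0,0],[-5,-38,0,0,0,0],[-5,-38,0,0,0,0],[-5,-38,0,0,0,0],[-5,-33,0,0,0,0]])

```text
time: 7.53
tool_pos: [0.5113, 0.0499, 0.1789]
ee_rot: [3.141, 0.0, 0.019]
wrist_force: [0.2, -0.2, -0.5]
width: 0.072
finger_force: 0.0
```

>>> send_rows(rows=[[-3,-25,0,0,0,0],[-2,-15,0,0,0,0],[0,0,0,0,0,0],[0,0,0,0,0,0]])

```text
time: 7.87
tool_pos: [0.5069, 0.0117, 0.179]
ee_rot: [-3.141, 0.0, 0.018]
wrist_force: [-0.9, 0.3, -0.9]
width: 0.0718
finger_force: 0.0
```

>>> send_rows(rows=[[1,0,-10,0,0,0],[0,0,-20,0,0,0],[0,0,-24,0,0,0],[0,0,-24,0,0,0],[0,0,-14,0,0,0],[0,0,-6,0,0,0],[0,0,0,0,0,0],[0,0,0,0,0,0]])

```text
time: 8.53
tool_pos: [0.5083, 0.0129, 0.081]
ee_rot: [-3.142, 0.0, 0.021]
wrist_force: [-0.1, -0.2, 0.2]
width: 0.0718
finger_force: 0.0
```

>>> send_rows(rows=[[0,0,0,0,0,0],[0,0,0,0,0,0],[0,0,0,0,0,0],[0,0,0,0,0,0],[0,0,0,0,0,0],[0,0,0,0,0,0]], grip=35)

```text
time: 9.03
tool_pos: [0.5088, 0.0121, 0.0821]
ee_rot: [3.142, -0.002, 0.02]
wrist_force: [-0.6, 1.0, 3.3]
width: 0.0516
finger_force: 30.0
```

>>> send_rows(rows=[[0,0,8,0,0,0],[0,0,16,0,0,0],[0,0,24,0,0,0],[0,0,24,0,0,0],[0,0,18,0,0,0],[-1,10,10,0,0,0],[-2,16,0,0,0,0],[-3,24,0,0,0,0]])

```text
time: 9.7
tool_pos: [0.502, 0.0618, 0.1812]
ee_rot: [3.141, -0.0, 0.017]
wrist_force: [0.4, 0.3, -3.4]
width: 0.0516
finger_force: 30.0
```

>>> send_rows(rows=[[-4,32,0,0,0,0],[-4,32,0,0,0,0],[-4,32,0,0,0,0],[-4,32,0,0,0,0],[-4,32,0,0,0,0],[-4,32,0,0,0,0],[-4,28,0,0,0,0],[-3,22,0,0,0,0]])

```text
time: 10.37
tool_pos: [0.4691, 0.3066, 0.1795]
ee_rot: [3.141, 0.003, 0.022]
wrist_force: [0.4, -0.7, -2.1]
width: 0.0518
finger_force: 30.0
```

>>> send_rows(rows=[[-2,16,0,0,0,0],[0,0,-10,0,0,0],[0,0,-20,0,0,0],[0,0,-24,0,0,0],[0,0,-22,0,0,0],[0,0,-12,0,0,0],[0,0,-6,0,0,0],[0,0,0,0,0,0]])

```text
time: 11.03
tool_pos: [0.4677, 0.319, 0.0847]
ee_rot: [3.139, 0.004, 0.019]
wrist_force: [-0.4, -0.8, -2.1]
width: 0.0516
finger_force: 30.0
```

>>> send_rows(rows=[[0,0,-2,0,0,0],[0,0,-2,0,0,0],[0,0,0,0,0,0]])

```text
time: 11.28
tool_pos: [0.4697, 0.3203, 0.0841]
ee_rot: [-3.141, -0.002, 0.02]
wrist_force: [-0.4, 0.2, -3.5]
width: 0.0521
finger_force: 30.0
```

>>> send_rows(rows=[[0,0,-0.8,0,0,0],[0,0,0,0,0,0]])

```text
time: 11.45
tool_pos: [0.4694, 0.3203, 0.083]
ee_rot: [-3.141, -0.001, 0.02]
wrist_force: [-0.7, -0.6, -2.3]
width: 0.0516
finger_force: 30.0
```

>>> send_rows(rows=[[0,0,-1,0,0,0],[0,0,-1,0,0,0],[0,0,0,0,0,0]])

```text
time: 11.7
tool_pos: [0.4691, 0.3201, 0.0802]
ee_rot: [-3.142, -0.0, 0.02]
wrist_force: [0.4, -0.5, -2.3]
width: 0.0517
finger_force: 30.0
```

>>> send_rows(rows=[[0,0,-0.7,0,0,0],[0,0,0,0,0,0]])

```text
time: 11.87
tool_pos: [0.4691, 0.3201, 0.0802]
ee_rot: [-3.142, -0.0, 0.02]
wrist_force: [-1.8, -0.2, 1.6]
width: 0.052
finger_force: 30.0
```

>>> send_rows(rows=[[0,0,-0.7,0,0,0],[0,0,0,0,0,0]])

```text
time: 12.03
tool_pos: [0.4691, 0.3202, 0.0801]
ee_rot: [-3.141, -0.001, 0.02]
wrist_force: [-2.8, -1.1, 4.9]
width: 0.0519
finger_force: 30.0
```

>>> send_rows(rows=[[0,0,0,0,0,0],[0,0,0,0,0,0],[0,0,0,0,0,0],[0,0,10,0,0,0],[0,0,22,0,0,0],[0,0,30,0,0,0],[0,0,26,0,0,0],[0,0,13,0,0,0]], grip=72)

```text
time: 12.7
tool_pos: [0.4706, 0.3209, 0.1847]
ee_rot: [-3.139, -0.006, 0.02]
wrist_force: [0.5, 0.5, 0.6]
width: 0.0719
finger_force: 0.0
```

>>> send_rows(rows=[[4,-15,0,0,0,0],[8,-30,0,0,0,0],[10,-38,0,0,0,0],[10,-38,0,0,0,0],[10,-38,0,0,0,0],[10,-38,0,0,0,0],[10,-38,0,0,0,0],[10,-38,0,0,0,0]])

```text
time: 13.37
tool_pos: [0.5414, 0.0452, 0.1807]
ee_rot: [3.142, -0.001, 0.02]
wrist_force: [0.7, -0.4, -0.1]
width: 0.0722
finger_force: 0.0
```

>>> send_rows(rows=[[10,-38,0,0,0,0],[8,-32,0,0,0,0],[5,-20,0,0,0,0],[3,-12,0,0,0,0],[0,0,0,0,0,0],[0,0,0,0,0,0]])

```text
time: 13.87
tool_pos: [0.567, -0.0546, 0.18]
ee_rot: [-3.141, 0.0, 0.019]
wrist_force: [0.5, -0.2, -0.6]
width: 0.0716
finger_force: 0.0
```

```bash
python3 - <<'E'
from h import *
a=snap('top');b=snap('side')
cv2.imwrite('pics/b2.png',cv2.resize(np.hstack([a[120:290,85:310],b[110:280,190:360]]),None,fx=2,fy=2)[:,:,::-1])
print(sensors.get_obs()['tool_pos'])
E
```

```text
[ 0.56688664 -0.05347596  0.18000363]
```

View pics/b2.png

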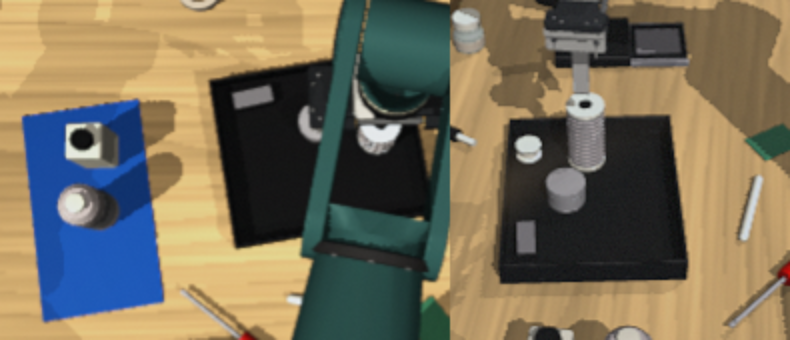

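Bottle (top crop 92,143) and can (85,205) stand upright on the mat. The tin (565,190 in the side crop) and the spool (586,130), which is under the fingers, are undisturbed.

>>> send_rows(rows=[[0,-1,-10,0,0,0],[0,0,-20,0,0,0],[0,0,-24,0,0,0],[0,0,-24,0,0,0],[0,0,-14,0,0,0],[0,0,-6,0,0,0],[0,0,0,0,0,0],[0,0,0,0,0,0]])

```text
time: 14.63
tool_pos: [0.5671, -0.0552, 0.082]
ee_rot: [3.142, -0.0, 0.021]
wrist_force: [0.4, 0.9, 0.5]
width: 0.072
finger_force: 0.0
```

>>> send_rows(rows=[[0,0,0,0,0,0],[0,0,0,0,0,0],[0,0,0,0,0,0],[0,0,0,0,0,0],[0,0,0,0,0,0],[0,0,0,0,0,0]], grip=35)

```text
time: 15.13
tool_pos: [0.5678, -0.0555, 0.0831]
ee_rot: [-3.141, -0.002, 0.02]
wrist_force: [-0.3, 2.6, 5.2]
width: 0.0517
finger_force: 30.0
```

>>> send_rows(rows=[[0,0,8,0,0,0],[0,0,16,0,0,0],[0,0,24,0,0,0],[0,0,24,0,0,0],[0,0,18,0,0,0],[-4,8,10,0,0,0],[-8,16,0,0,0,0],[-12,24,0,0,0,0]])

```text
time: 15.8
tool_pos: [0.5426, -0.0089, 0.1809]
ee_rot: [3.14, 0.001, 0.017]
wrist_force: [0.4, 1.0, -6.7]
width: 0.0517
finger_force: 30.0
```

>>> send_rows(rows=[[-15,32,0,0,0,0],[-15,32,0,0,0,0],[-15,32,0,0,0,0],[-15,32,0,0,0,0],[-15,32,0,0,0,0],[-15,32,0,0,0,0],[-15,32,0,0,0,0],[-15,32,0,0,0,0]])

```text
time: 16.47
tool_pos: [0.4205, 0.2489, 0.1798]
ee_rot: [3.139, 0.004, 0.02]
wrist_force: [1.2, -0.0, -5.1]
width: 0.0517
finger_force: 30.0
```

>>> send_rows(rows=[[-15,30,0,0,0,0],[-11,22,0,0,0,0],[-7,14,0,0,0,0],[0,0,0,0,0,0],[0,0,0,0,0,0]])

```text
time: 16.88
tool_pos: [0.3884, 0.3139, 0.18]
ee_rot: [3.139, 0.003, 0.022]
wrist_force: [0.3, -0.5, -6.7]
width: 0.0517
finger_force: 30.0
```

>>> send_rows(rows=[[1,0,-10,0,0,0],[0,0,-20,0,0,0],[0,0,-24,0,0,0],[0,0,-22,0,0,0],[0,0,-12,0,0,0],[0,0,-7,0,0,0],[0,0,0,0,0,0],[0,0,0,0,0,0]])

```text
time: 17.55
tool_pos: [0.3916, 0.3138, 0.0871]
ee_rot: [-3.142, -0.0, 0.019]
wrist_force: [0.6, 0.5, -5.2]
width: 0.0519
finger_force: 30.0
```

>>> send_rows(rows=[[0,0,-1,0,0,0],[0,0,-1,0,0,0],[0,0,0,0,0,0]])

```text
time: 17.8
tool_pos: [0.3917, 0.3145, 0.0859]
ee_rot: [-3.141, -0.002, 0.02]
wrist_force: [-0.7, 0.3, -6.1]
width: 0.0515
finger_force: 30.0
```

>>> send_rows(rows=[[0,0,-1,0,0,0],[0,0,0,0,0,0]])

```text
time: 17.97
tool_pos: [0.3911, 0.3142, 0.0841]
ee_rot: [-3.141, -0.001, 0.02]
wrist_force: [0.4, -0.6, -6.3]
width: 0.0515
finger_force: 30.0
```

>>> send_rows(rows=[[0,0,-1,0,0,0],[0,0,-1,0,0,0],[0,0,0,0,0,0]])

```text
time: 18.22
tool_pos: [0.3909, 0.314, 0.0815]
ee_rot: [3.141, 0.0, 0.02]
wrist_force: [-0.6, 0.3, -5.4]
width: 0.0516
finger_force: 30.0
```

>>> send_rows(rows=[[0,0,-0.8,0,0,0],[0,0,0,0,0,0]])

```text
time: 18.38
tool_pos: [0.3911, 0.3141, 0.0811]
ee_rot: [3.142, -0.0, 0.02]
wrist_force: [0.1, -0.5, -4.5]
width: 0.0515
finger_force: 30.0
```

>>> send_rows(rows=[[0,0,-0.7,0,0,0],[0,0,0,0,0,0]])

```text
time: 18.55
tool_pos: [0.3911, 0.3142, 0.0811]
ee_rot: [-3.142, -0.0, 0.02]
wrist_force: [-1.0, -1.6, 0.0]
width: 0.0514
finger_force: 30.0
```

>>> send_rows(rows=[[0,0,0,0,0,0],[0,0,0,0,0,0],[0,0,0,0,0,0],[0,0,10,0,0,0],[0,0,22,0,0,0],[0,0,30,0,0,0],[0,0,26,0,0,0],[0,0,12,0,0,0]], grip=72)

```text
time: 19.22
tool_pos: [0.3928, 0.3152, 0.1855]
ee_rot: [-3.138, -0.007, 0.02]
wrist_force: [1.3, 0.6, 1.1]
width: 0.0719
finger_force: 0.0
```

>>> send_rows(rows=[[10,-14,0,0,0,0],[18,-28,0,0,0,0],[22,-33,0,0,0,0],[22,-33,0,0,0,0],[22,-33,0,0,0,0],[22,-33,0,0,0,0],[22,-33,0,0,0,0],[22,-33,0,0,0,0]])

```text
time: 19.88
tool_pos: [0.5518, 0.0723, 0.1804]
ee_rot: [-3.142, -0.0, 0.02]
wrist_force: [0.3, 0.6, -0.4]
width: 0.0718
finger_force: 0.0
```

>>> send_rows(rows=[[18,-28,0,0,0,0],[14,-21,0,0,0,0],[0,0,0,0,0,0],[0,0,0,0,0,0]])

```text
time: 20.22
tool_pos: [0.5832, 0.024, 0.1797]
ee_rot: [-3.141, 0.001, 0.017]
wrist_force: [-0.7, 0.8, -0.8]
width: 0.0726
finger_force: 0.0
```

```bash
python3 - <<'E'
from meas import *
snap('top','t3.png');s=snap('side','s3.png')
cv2.imwrite('pics/b3.png',cv2.resize(s[100:384,190:390],None,fx=2,fy=2)[:,:,::-1])
print(sensors.get_obs()['tool_pos'])
E
```

```text
[0.5825 0.0258 0.1801]
```

View pics/b3.png

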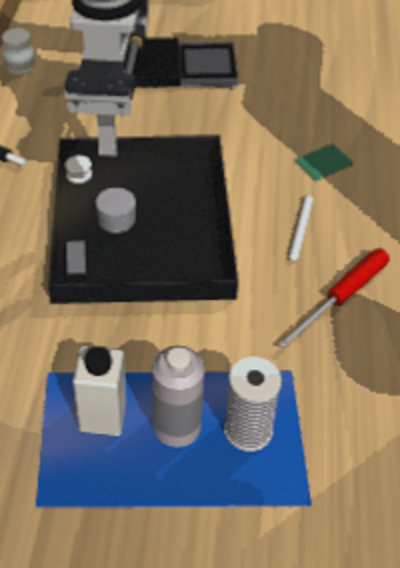

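Spool (253,400), can (177,395) and bottle (100,390) all stand upright on the mat. The tin (117,210) is in place under the gripper. Descending.

>>> send_rows(rows=[[0,-1,-12,0,0,0],[0,0,-24,0,0,0],[0,0,-30,0,0,0],[0,0,-30,0,0,0],[0,0,-22,0,0,0],[0,0,-12,0,0,0],[0,0,-6,0,0,0],[0,0,0,0,0,0]])

```text
time: 20.98
tool_pos: [0.5819, 0.0249, 0.0429]
ee_rot: [-3.141, 0.003, 0.021]
wrist_force: [0.9, -0.7, 0.4]
width: 0.0722
finger_force: 0.0
```

>>> send_rows(rows=[[0,0,-3,0,0,0],[0,0,-2,0,0,0],[0,0,0,0,0,0]])

```text
time: 21.23
tool_pos: [0.5839, 0.0241, 0.0405]
ee_rot: [3.141, -0.002, 0.02]
wrist_force: [-0.6, 0.0, 0.5]
width: 0.072
finger_force: 0.0
```

>>> send_rows(rows=[[0,0,0,0,0,0],[0,0,0,0,0,0],[0,0,0,0,0,0],[0,0,0,0,0,0],[0,0,0,0,0,0],[0,0,0,0,0,0]], grip=35)

```text
time: 21.73
tool_pos: [0.5833, 0.0241, 0.0398]
ee_rot: [-3.142, -0.001, 0.02]
wrist_force: [-0.9, -0.3, 2.4]
width: 0.0506
finger_force: 30.0
```

>>> send_rows(rows=[[0,0,8,0,0,0],[0,0,16,0,0,0],[0,0,24,0,0,0],[0,0,28,0,0,0],[0,0,28,0,0,0],[0,0,22,0,0,0],[0,0,10,0,0,0],[0,0,0,0,0,0]])

```text
time: 22.4
tool_pos: [0.5846, 0.024, 0.1788]
ee_rot: [3.141, -0.006, 0.02]
wrist_force: [0.6, 0.5, -0.8]
width: 0.0504
finger_force: 30.0
```

>>> send_rows(rows=[[-3,-12,0,0,0,0],[-6,-24,0,0,0,0],[-8,-32,0,0,0,0],[-9,-35,0,0,0,0],[-9,-35,0,0,0,0],[-9,-35,0,0,0,0],[-9,-35,0,0,0,0],[-9,-35,0,0,0,0]])

```text
time: 23.07
tool_pos: [0.5185, -0.2206, 0.1722]
ee_rot: [-3.139, 0.005, 0.019]
wrist_force: [1.5, 0.3, -1.2]
width: 0.0506
finger_force: 30.0
```

>>> send_rows(rows=[[-9,-35,0,0,0,0],[-9,-32,0,0,0,0],[-7,-24,0,0,0,0],[-4,-16,0,0,0,0],[-2,-8,0,0,0,0],[0,0,0,0,0,0],[0,0,0,0,0,0]])

```text
time: 23.65
tool_pos: [0.4893, -0.3334, 0.1735]
ee_rot: [-3.139, 0.002, 0.019]
wrist_force: [-0.5, -0.4, -0.9]
width: 0.0501
finger_force: 30.0
```

```bash
python3 - <<'E'
from meas import *
s=snap('side'); t=snap('top')
cv2.imwrite('pics/b4.png',cv2.resize(np.hstack([s[70:180,225:345],t[130:240,320:440]]),None,fx=3,fy=3)[:,:,::-1])
# pocket floor by grey mask in the first pictures
for n,f,box in(('top','pics/top0.png',(355,400,195,233)),('side','pics/side0.png',(276,312,120,141))):
    im=cv2.imread(f)[:,:,::-1]; 
    g=blob(im,box,lambda a:(V(a)>62)&(V(a)-a.min(2)<40),'r'); print(n,g[0],onz(n,*g[0],.010),np.array([onz(n,*p,.010)[:2] for p in g[1]]))
print(sensors.get_obs()['tool_pos'])
E
```

```text
top [376.0474 212.477 ] [ 0.4941 -0.3362  0.01  ] [[ 0.5233 -0.2961]
 [ 0.5364 -0.3662]
 [ 0.4651 -0.3759]
 [ 0.4523 -0.3064]]
side [293.1613 130.0195] [ 0.495 -0.336  0.01 ] [[ 0.5356 -0.3657]
 [ 0.4617 -0.3776]
 [ 0.4559 -0.3073]
 [ 0.5271 -0.2958]]
[ 0.4901 -0.3327  0.1745]
```

View pics/b4.png

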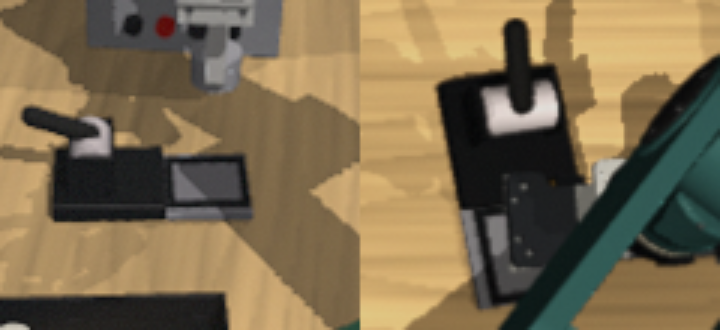

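Both masks put the pocket centre at (0.4945, -0.336). In the side crop the held tin (215,65) hangs above the pocket (207,180), so I correct and lower it.

>>> send_rows(rows=[[4,-3,-12,0,0,0],[1,0,-22,0,0,0],[0,0,-26,0,0,0],[0,0,-24,0,0,0],[0,0,-18,0,0,0],[0,0,-12,0,0,0],[0,0,-7,0,0,0],[0,0,0,0,0,0]])

```text
time: 24.42
tool_pos: [0.4945, -0.3357, 0.0522]
ee_rot: [-3.139, 0.003, 0.021]
wrist_force: [-0.1, -0.3, -1.5]
width: 0.0501
finger_force: 30.0
```

>>> send_rows(rows=[[0,0,-2,0,0,0],[0,0,-1,0,0,0],[0,0,0,0,0,0]])

```text
time: 24.67
tool_pos: [0.4958, -0.3374, 0.0526]
ee_rot: [3.14, -0.002, 0.02]
wrist_force: [-0.2, -0.1, -0.5]
width: 0.0499
finger_force: 30.0
```

>>> send_rows(rows=[[0,0,-2,0,0,0],[0,0,-1.5,0,0,0],[0,0,-1,0,0,0],[0,0,0,0,0,0]])

```text
time: 25.0
tool_pos: [0.4949, -0.3369, 0.0466]
ee_rot: [-3.142, 0.0, 0.02]
wrist_force: [-0.0, -0.2, -2.0]
width: 0.0503
finger_force: 30.0
```

>>> send_rows(rows=[[0,0,-1,0,0,0],[0,0,0,0,0,0]])

```text
time: 25.17
tool_pos: [0.495, -0.3368, 0.0456]
ee_rot: [-3.142, 0.0, 0.02]
wrist_force: [-0.7, -0.3, -1.2]
width: 0.0505
finger_force: 30.0
```

>>> send_rows(rows=[[0,0,-0.7,0,0,0],[0,0,0,0,0,0]])

```text
time: 25.33
tool_pos: [0.495, -0.3369, 0.045]
ee_rot: [-3.142, 0.0, 0.02]
wrist_force: [-1.2, -0.3, -0.6]
width: 0.0499
finger_force: 30.0
```

>>> send_rows(rows=[[0,0,-0.6,0,0,0],[0,0,0,0,0,0]])

```text
time: 25.5
tool_pos: [0.4951, -0.3369, 0.0448]
ee_rot: [3.141, -0.0, 0.02]
wrist_force: [-1.9, 0.8, 1.7]
width: 0.0503
finger_force: 30.0
```

>>> send_rows(rows=[[0,0,-0.5,0,0,0],[0,0,0,0,0,0]])

```text
time: 25.67
tool_pos: [0.4951, -0.337, 0.0448]
ee_rot: [3.141, -0.0, 0.02]
wrist_force: [-2.3, 1.2, 4.3]
width: 0.0501
finger_force: 30.0
```

>>> send_rows(rows=[[0,0,0,0,0,0],[0,0,0,0,0,0],[0,0,0,0,0,0],[0,0,10,0,0,0],[0,0,24,0,0,0],[0,0,34,0,0,0],[0,0,34,0,0,0],[0,0,34,0,0,0]], grip=72)

```text
time: 26.33
tool_pos: [0.4949, -0.3368, 0.1818]
ee_rot: [3.142, 0.0, 0.02]
wrist_force: [0.6, -1.3, -0.9]
width: 0.072
finger_force: 0.0
```

>>> send_rows(rows=[[-2,15,4,0,0,0],[-5,28,0,0,0,0],[-6,36,0,0,0,0],[-6,36,0,0,0,0],[-6,36,0,0,0,0],[-6,36,0,0,0,0],[-6,36,0,0,0,0],[-6,36,0,0,0,0]])

```text
time: 27.0
tool_pos: [0.4511, -0.0761, 0.184]
ee_rot: [-3.142, -0.0, 0.019]
wrist_force: [1.2, 0.8, 0.2]
width: 0.0718
finger_force: 0.0
```

>>> send_rows(rows=[[-6,36,0,0,0,0],[-6,36,0,0,0,0],[-6,36,0,0,0,0],[-6,36,0,0,0,0],[-6,36,0,0,0,0],[-6,36,0,0,0,0],[-6,36,0,0,0,0],[-6,36,0,0,0,0]])

```text
time: 27.67
tool_pos: [0.403, 0.2119, 0.1842]
ee_rot: [-3.141, -0.001, 0.02]
wrist_force: [1.1, 0.8, -0.6]
width: 0.0724
finger_force: 0.0
```

>>> send_rows(rows=[[-5,36,0,0,0,0],[-5,30,0,0,0,0],[-3,20,0,0,0,0],[0,10,0,0,0,0],[0,0,0,0,0,0],[0,0,0,0,0,0]])

```text
time: 28.17
tool_pos: [0.3909, 0.3057, 0.1838]
ee_rot: [3.14, 0.0, 0.02]
wrist_force: [0.1, -0.8, 0.1]
width: 0.0721
finger_force: 0.0
```

```bash
python3 - <<'E'
from h import *
s=snap('side'); t=snap('top')
cv2.imwrite('pics/b5.png',cv2.resize(np.hstack([s[80:190,215:345],t[130:240,320:440]]),None,fx=3,fy=3)[:,:,::-1])
print(sensors.get_obs()['tool_pos'])
E
```

```text
[0.39130639 0.3049142  0.18397974]
```

View pics/b5.png

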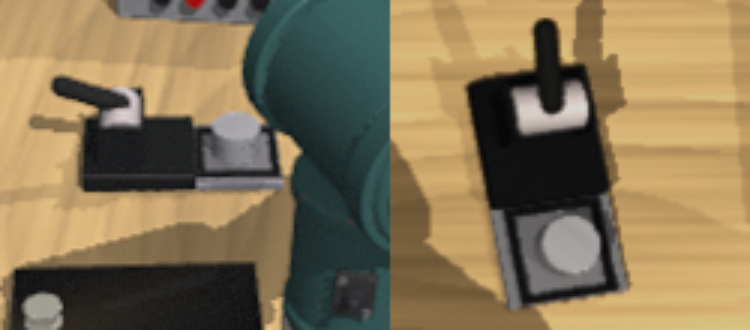

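The tin sits flat inside the pocket lips (side crop 238,140; top crop 571,245). Now the spool goes back first.

>>> send_rows(rows=[[0,5,0,0,0,0],[0,4,-10,0,0,0],[0,0,-22,0,0,0],[0,0,-26,0,0,0],[0,0,-24,0,0,0],[0,0,-14,0,0,0],[0,0,-7,0,0,0],[0,0,0,0,0,0]])

```text
time: 28.93
tool_pos: [0.3898, 0.3139, 0.0785]
ee_rot: [3.139, 0.004, 0.019]
wrist_force: [0.2, 0.6, -0.3]
width: 0.0721
finger_force: 0.0
```

>>> send_rows(rows=[[0,0,0,0,0,0],[0,0,0,0,0,0]])

```text
time: 29.1
tool_pos: [0.392, 0.3155, 0.0823]
ee_rot: [-3.14, -0.002, 0.019]
wrist_force: [-0.5, 0.8, -0.2]
width: 0.0725
finger_force: 0.0
```

>>> send_rows(rows=[[0,0,0,0,0,0],[0,0,0,0,0,0],[0,0,0,0,0,0],[0,0,0,0,0,0],[0,0,0,0,0,0],[0,0,0,0,0,0],[0,0,0,0,0,0],[0,0,0,0,0,0]], grip=35)

```text
time: 29.77
tool_pos: [0.3915, 0.3149, 0.0818]
ee_rot: [3.141, -0.001, 0.02]
wrist_force: [0.1, -2.9, 5.6]
width: 0.0514
finger_force: 30.0
```

>>> send_rows(rows=[[0,0,8,0,0,0],[0,0,16,0,0,0],[0,0,24,0,0,0],[0,0,24,0,0,0],[0,0,18,0,0,0],[4,-8,10,0,0,0],[8,-16,0,0,0,0],[12,-24,0,0,0,0]])

```text
time: 30.43
tool_pos: [0.4142, 0.2676, 0.1802]
ee_rot: [-3.141, 0.002, 0.023]
wrist_force: [1.2, -0.1, -6.6]
width: 0.0516
finger_force: 30.0
```

>>> send_rows(rows=[[15,-32,0,0,0,0],[15,-32,0,0,0,0],[15,-32,0,0,0,0],[15,-32,0,0,0,0],[15,-32,0,0,0,0],[15,-32,0,0,0,0],[15,-32,0,0,0,0],[15,-32,0,0,0,0]])

```text
time: 31.1
tool_pos: [0.5342, 0.0091, 0.1786]
ee_rot: [-3.141, 0.004, 0.02]
wrist_force: [-0.1, 0.3, -5.7]
width: 0.0518
finger_force: 30.0
```

>>> send_rows(rows=[[15,-30,0,0,0,0],[11,-22,0,0,0,0],[6,-13,0,0,0,0],[0,0,0,0,0,0],[0,0,0,0,0,0],[0,0,0,0,0,0]])

```text
time: 31.6
tool_pos: [0.5661, -0.0528, 0.18]
ee_rot: [-3.14, 0.002, 0.021]
wrist_force: [-0.3, 1.1, -5.7]
width: 0.0519
finger_force: 30.0
```

>>> send_rows(rows=[[1,-2.5,-10,0,0,0],[0,0,-20,0,0,0],[0,0,-24,0,0,0],[0,0,-20,0,0,0],[0,0,-12,0,0,0],[0,0,-6,0,0,0],[0,0,0,0,0,0],[0,0,0,0,0,0]])

```text
time: 32.27
tool_pos: [0.5684, -0.0561, 0.0896]
ee_rot: [3.141, -0.001, 0.021]
wrist_force: [0.0, -0.6, -5.4]
width: 0.0517
finger_force: 30.0
```

>>> send_rows(rows=[[0,0,-1.5,0,0,0],[0,0,-1,0,0,0],[0,0,0,0,0,0]])

```text
time: 32.52
tool_pos: [0.5687, -0.0565, 0.0876]
ee_rot: [3.141, -0.002, 0.02]
wrist_force: [0.3, -0.0, -5.8]
width: 0.0518
finger_force: 30.0
```

Contact is expected near 0.0835.

>>> send_rows(rows=[[-1,1,-1,0,0,0],[0,0,-1,0,0,0],[0,0,-0.8,0,0,0],[0,0,0,0,0,0]])

```text
time: 32.85
tool_pos: [0.5671, -0.0554, 0.0839]
ee_rot: [3.142, -0.0, 0.02]
wrist_force: [-0.7, -0.0, -4.5]
width: 0.0519
finger_force: 30.0
```

>>> send_rows(rows=[[0,0,-0.8,0,0,0],[0,0,0,0,0,0]])

```text
time: 33.02
tool_pos: [0.5672, -0.0554, 0.0838]
ee_rot: [3.141, -0.001, 0.02]
wrist_force: [-2.0, 0.3, -0.7]
width: 0.0513
finger_force: 30.0
```

>>> send_rows(rows=[[0,0,-0.7,0,0,0],[0,0,0,0,0,0]])

```text
time: 33.18
tool_pos: [0.5673, -0.0555, 0.0838]
ee_rot: [3.141, -0.001, 0.02]
wrist_force: [-4.5, 0.9, 5.1]
width: 0.0516
finger_force: 30.0
```

>>> send_rows(rows=[[0,0,0,0,0,0],[0,0,0,0,0,0],[0,0,0,0,0,0],[0,0,10,0,0,0],[0,0,22,0,0,0],[0,0,30,0,0,0],[0,0,26,0,0,0],[0,0,12,0,0,0]], grip=72)

```text
time: 33.85
tool_pos: [0.569, -0.0558, 0.1873]
ee_rot: [3.14, -0.008, 0.02]
wrist_force: [1.3, -0.4, 1.1]
width: 0.0721
finger_force: 0.0
```

>>> send_rows(rows=[[-4,15,0,0,0,0],[-8,30,0,0,0,0],[-10,38,0,0,0,0],[-10,38,0,0,0,0],[-10,38,0,0,0,0],[-10,38,0,0,0,0],[-10,38,0,0,0,0],[-10,38,0,0,0,0]])

```text
time: 34.52
tool_pos: [0.4926, 0.2199, 0.1801]
ee_rot: [3.141, 0.003, 0.02]
wrist_force: [0.8, 0.8, -0.1]
width: 0.072
finger_force: 0.0
```

>>> send_rows(rows=[[-10,38,0,0,0,0],[-8,33,0,0,0,0],[-5,20,0,0,0,0],[-3,12,0,0,0,0],[0,0,0,0,0,0],[0,0,0,0,0,0]])

```text
time: 35.02
tool_pos: [0.4683, 0.3204, 0.1809]
ee_rot: [3.14, 0.002, 0.021]
wrist_force: [-0.0, 0.5, -0.2]
width: 0.0723
finger_force: 0.0
```

Down to 0.080, close, and read the pose.

>>> send_rows(rows=[[0.7,0,-10,0,0,0],[0,0,-22,0,0,0],[0,0,-26,0,0,0],[0,0,-24,0,0,0],[0,0,-13,0,0,0],[0,0,-6,0,0,0],[0,0,0,0,0,0],[0,0,0,0,0,0]])

```text
time: 35.68
tool_pos: [0.4703, 0.3197, 0.0813]
ee_rot: [3.141, -0.0, 0.018]
wrist_force: [-0.1, -0.0, 1.1]
width: 0.0723
finger_force: 0.0
```

>>> send_rows(rows=[[0,0,0,0,0,0],[0,0,0,0,0,0],[0,0,0,0,0,0],[0,0,0,0,0,0],[0,0,0,0,0,0],[0,0,0,0,0,0],[0,0,0,0,0,0],[0,0,0,0,0,0]], grip=35)

```text
time: 36.35
tool_pos: [0.4704, 0.3208, 0.0824]
ee_rot: [-3.141, -0.002, 0.02]
wrist_force: [0.0, -1.5, 6.4]
width: 0.0512
finger_force: 30.0
```

>>> send_rows(rows=[[0,0,8,0,0,0],[0,0,16,0,0,0],[0,0,24,0,0,0],[0,0,24,0,0,0],[0,0,18,0,0,0],[1,-10,10,0,0,0],[2,-16,0,0,0,0],[3,-24,0,0,0,0]])

```text
time: 37.02
tool_pos: [0.4752, 0.2708, 0.1809]
ee_rot: [-3.141, 0.001, 0.022]
wrist_force: [0.1, -0.2, -3.0]
width: 0.0518
finger_force: 30.0
```

>>> send_rows(rows=[[4,-32,0,0,0,0],[4,-32,0,0,0,0],[4,-32,0,0,0,0],[4,-32,0,0,0,0],[4,-32,0,0,0,0],[4,-32,0,0,0,0],[4,-28,0,0,0,0],[3,-22,0,0,0,0]])

```text
time: 37.68
tool_pos: [0.5055, 0.0258, 0.1796]
ee_rot: [3.141, 0.003, 0.018]
wrist_force: [0.3, 0.4, -2.9]
width: 0.0516
finger_force: 30.0
```

>>> send_rows(rows=[[2,-16,0,0,0,0],[0,0,0,0,0,0],[0,0,0,0,0,0],[0,0,0,0,0,0]])

```text
time: 38.02
tool_pos: [0.508, 0.013, 0.1803]
ee_rot: [-3.141, 0.002, 0.02]
wrist_force: [0.6, -0.1, -2.2]
width: 0.0518
finger_force: 30.0
```

>>> send_rows(rows=[[0.7,-0.7,-10,0,0,0],[0,0,-20,0,0,0],[0,0,-24,0,0,0],[0,0,-20,0,0,0],[0,0,-12,0,0,0],[0,0,-6,0,0,0],[0,0,0,0,0,0],[0,0,0,0,0,0]])

```text
time: 38.68
tool_pos: [0.5098, 0.0122, 0.0897]
ee_rot: [3.141, -0.001, 0.02]
wrist_force: [0.4, 0.1, -1.7]
width: 0.0514
finger_force: 30.0
```

>>> send_rows(rows=[[0,0,-1.5,0,0,0],[0,0,-1,0,0,0],[0,0,0,0,0,0]])

```text
time: 38.93
tool_pos: [0.5101, 0.0118, 0.0876]
ee_rot: [3.141, -0.002, 0.02]
wrist_force: [0.6, -0.7, -2.6]
width: 0.0517
finger_force: 30.0
```

>>> send_rows(rows=[[0,0,-0.8,0,0,0],[0,0,0,0,0,0]])

```text
time: 39.1
tool_pos: [0.5096, 0.0118, 0.0862]
ee_rot: [3.141, -0.001, 0.02]
wrist_force: [-1.0, 0.7, -3.5]
width: 0.0516
finger_force: 30.0
```

>>> send_rows(rows=[[0,0,-0.8,0,0,0],[0,0,-0.8,0,0,0],[0,0,0,0,0,0]])

```text
time: 39.35
tool_pos: [0.5096, 0.0118, 0.0844]
ee_rot: [3.141, -0.0, 0.02]
wrist_force: [-0.1, -0.3, -1.6]
width: 0.0514
finger_force: 30.0
```

>>> send_rows(rows=[[0,0,-0.8,0,0,0],[0,0,0,0,0,0]])

```text
time: 39.52
tool_pos: [0.5097, 0.0118, 0.0844]
ee_rot: [3.141, -0.001, 0.02]
wrist_force: [-1.3, -0.2, 3.3]
width: 0.0521
finger_force: 30.0
```

>>> send_rows(rows=[[0,0,-0.5,0,0,0],[0,0,0,0,0,0]])

```text
time: 39.68
tool_pos: [0.5097, 0.0118, 0.0844]
ee_rot: [3.141, -0.001, 0.02]
wrist_force: [-3.3, -0.1, 6.4]
width: 0.0517
finger_force: 30.0
```

>>> send_rows(rows=[[0,0,0,0,0,0],[0,0,0,0,0,0],[0,0,0,0,0,0],[0,0,10,0,0,0],[0,0,22,0,0,0],[0,0,30,0,0,0],[0,0,26,0,0,0],[0,0,12,0,0,0]], grip=72)

```text
time: 40.35
tool_pos: [0.5113, 0.0118, 0.1877]
ee_rot: [3.141, -0.007, 0.02]
wrist_force: [0.8, -0.0, 0.4]
width: 0.072
finger_force: 0.0
```

>>> send_rows(rows=[[2,15,0,0,0,0],[4,30,0,0,0,0],[5,38,0,0,0,0],[5,38,0,0,0,0],[5,38,0,0,0,0],[5,38,0,0,0,0],[5,38,0,0,0,0],[4,33,0,0,0,0]])

```text
time: 41.02
tool_pos: [0.5442, 0.2823, 0.1825]
ee_rot: [-3.141, 0.001, 0.021]
wrist_force: [0.5, -0.6, -0.7]
width: 0.0719
finger_force: 0.0
```

>>> send_rows(rows=[[3,25,0,0,0,0],[1,15,0,0,0,0],[0,0,0,0,0,0],[0,0,0,0,0,0],[0,0,0,0,0,0]])

```text
time: 41.43
tool_pos: [0.5485, 0.3184, 0.1829]
ee_rot: [3.14, 0.0, 0.019]
wrist_force: [0.1, -0.4, -0.6]
width: 0.0717
finger_force: 0.0
```

>>> send_rows(rows=[[0,1.5,-10,0,0,0],[0,0,-22,0,0,0],[0,0,-26,0,0,0],[0,0,-25,0,0,0],[0,0,-14,0,0,0],[0,0,-6,0,0,0],[0,0,0,0,0,0],[0,0,0,0,0,0]])

```text
time: 42.1
tool_pos: [0.5489, 0.3206, 0.0805]
ee_rot: [-3.142, -0.001, 0.019]
wrist_force: [0.2, -0.1, 0.2]
width: 0.0716
finger_force: 0.0
```

>>> send_rows(rows=[[0,0,0,0,0,0],[0,0,0,0,0,0],[0,0,0,0,0,0],[0,0,0,0,0,0],[0,0,0,0,0,0],[0,0,0,0,0,0],[0,0,0,0,0,0],[0,0,0,0,0,0]], grip=30)

```text
time: 42.77
tool_pos: [0.5489, 0.3215, 0.0809]
ee_rot: [-3.141, -0.001, 0.02]
wrist_force: [-0.5, -2.4, 3.9]
width: 0.0456
finger_force: 30.0
```

>>> send_rows(rows=[[0,0,8,0,0,0],[0,0,16,0,0,0],[0,0,24,0,0,0],[0,0,24,0,0,0],[0,0,18,0,0,0],[0,-10,10,0,0,0],[0,-16,0,0,0,0],[0,-22,0,0,0,0]])

```text
time: 43.43
tool_pos: [0.548, 0.2728, 0.1794]
ee_rot: [3.141, 0.001, 0.022]
wrist_force: [-0.3, -0.9, -1.3]
width: 0.0455
finger_force: 30.0
```

>>> send_rows(rows=[[0,-25,0,0,0,0],[0,-25,0,0,0,0],[-1,-25,0,0,0,0],[-1,-25,0,0,0,0],[-1,-24,0,0,0,0],[-1,-20,0,0,0,0],[0,-16,0,0,0,0],[0,-10,0,0,0,0]])

```text
time: 44.1
tool_pos: [0.5429, 0.1002, 0.1778]
ee_rot: [3.14, 0.004, 0.017]
wrist_force: [-0.5, -0.3, -0.7]
width: 0.0459
finger_force: 30.0
```

>>> send_rows(rows=[[0,0,0,0,0,0],[0,0,0,0,0,0],[0,0,0,0,0,0]])

```text
time: 44.35
tool_pos: [0.5441, 0.1037, 0.1794]
ee_rot: [-3.141, 0.001, 0.02]
wrist_force: [0.1, 0.5, -0.5]
width: 0.0457
finger_force: 30.0
```

>>> send_rows(rows=[[0.5,-1,-10,0,0,0],[0,0,-20,0,0,0],[0,0,-24,0,0,0],[0,0,-20,0,0,0],[0,0,-12,0,0,0],[0,0,-6,0,0,0],[0,0,0,0,0,0],[0,0,0,0,0,0]])

```text
time: 45.02
tool_pos: [0.5454, 0.1027, 0.0884]
ee_rot: [3.142, -0.001, 0.02]
wrist_force: [0.1, -0.3, -1.1]
width: 0.0461
finger_force: 30.0
```

>>> send_rows(rows=[[0,0,-1.5,0,0,0],[0,0,-1,0,0,0],[0,0,0,0,0,0]])

```text
time: 45.27
tool_pos: [0.5456, 0.1024, 0.0865]
ee_rot: [-3.142, -0.002, 0.02]
wrist_force: [0.6, 0.3, -0.9]
width: 0.046
finger_force: 30.0
```

>>> send_rows(rows=[[0,0,-0.8,0,0,0],[0,0,0,0,0,0]])

```text
time: 45.43
tool_pos: [0.5451, 0.1024, 0.0851]
ee_rot: [3.142, -0.001, 0.02]
wrist_force: [0.2, -0.1, -0.9]
width: 0.0459
finger_force: 30.0
```

>>> send_rows(rows=[[0,0,-0.8,0,0,0],[0,0,-0.8,0,0,0],[0,0,0,0,0,0]])

```text
time: 45.68
tool_pos: [0.5449, 0.1023, 0.083]
ee_rot: [3.141, 0.0, 0.02]
wrist_force: [-0.0, -0.2, -0.9]
width: 0.0455
finger_force: 30.0
```

>>> send_rows(rows=[[0,0,-0.7,0,0,0],[0,0,0,0,0,0]])

```text
time: 45.85
tool_pos: [0.545, 0.1024, 0.083]
ee_rot: [3.141, -0.0, 0.02]
wrist_force: [-1.3, 0.0, 1.8]
width: 0.046
finger_force: 30.0
```

>>> send_rows(rows=[[0,0,-0.6,0,0,0],[0,0,0,0,0,0]])

```text
time: 46.02
tool_pos: [0.545, 0.1023, 0.0829]
ee_rot: [3.141, -0.0, 0.02]
wrist_force: [-3.1, -0.2, 3.9]
width: 0.0457
finger_force: 30.0
```

>>> send_rows(rows=[[0,0,0,0,0,0],[0,0,0,0,0,0],[0,0,0,0,0,0],[0,0,10,0,0,0],[0,0,22,0,0,0],[0,0,32,0,0,0],[0,0,32,0,0,0],[0,0,20,0,0,0]], grip=72)

```text
time: 46.68
tool_pos: [0.5461, 0.1025, 0.2022]
ee_rot: [-3.141, -0.005, 0.02]
wrist_force: [0.8, -0.1, -0.1]
width: 0.0719
finger_force: 0.0
```

>>> send_rows(rows=[[-10,15,0,0,0,0],[-20,30,0,0,0,0],[-20,35,0,0,0,0],[-20,35,0,0,0,0],[-20,35,0,0,0,0],[-20,35,0,0,0,0],[-20,35,0,0,0,0],[-20,30,0,0,0,0]])

```text
time: 47.35
tool_pos: [0.3937, 0.3544, 0.1986]
ee_rot: [-3.14, -0.001, 0.02]
wrist_force: [-0.1, -0.4, 0.2]
width: 0.0718
finger_force: 0.0
```

>>> send_rows(rows=[[-10,15,0,0,0,0],[-5,8,0,0,0,0],[0,0,0,0,0,0],[0,0,0,0,0,0],[0,0,0,0,0,0],[0,0,0,0,0,0]])

```text
time: 47.85
tool_pos: [0.3809, 0.3742, 0.1979]
ee_rot: [3.141, -0.0, 0.018]
wrist_force: [0.7, 0.4, -0.3]
width: 0.072
finger_force: 0.0
```

```bash
python3 - <<'E'
from meas import *
t=snap('top','t9.png'); s=snap('side','s9.png')
for k,b,f in(('spool',(262,287,170,188),lambda a:V(a)>165),('nozz',(240,257,194,210),lambda a:V(a)>195),('cap',(206,220,183,197),lambda a:V(a)<90)):
    try: print(k,blob(t,b,f), blob(cv2.imread('pics/top0.png')[:,:,::-1],b,f))
    except Exception as e: print(k,e)
t0=cv2.imread('pics/top0.png')[:,:,::-1]
cv2.imwrite('pics/b9.png',cv2.resize(np.vstack([np.hstack([t0[140:245,185:305],t[140:245,185:305]]),np.hstack([s[130:235,205:325],t[140:245,325:445]])]),None,fx=2.8,fy=2.8,interpolation=cv2.INTER_CUBIC)[:,:,::-1])
E
```

```text
spool (array([276.752 , 179.7847]), array([14.5142, 19.2579])) (array([274.7929, 181.1642]), array([19.5683, 20.1077]))
nozz (array([242.4386, 208.3912]), array([2.601 , 5.3155])) (array([248.5987, 203.2617]), array([8.3736, 8.538 ]))
cap (array([212.6543, 189.7752]), array([11.0088, 11.886 ])) (array([212.5595, 189.8659]), array([10.5755, 11.0069]))
```

View pics/b9.png

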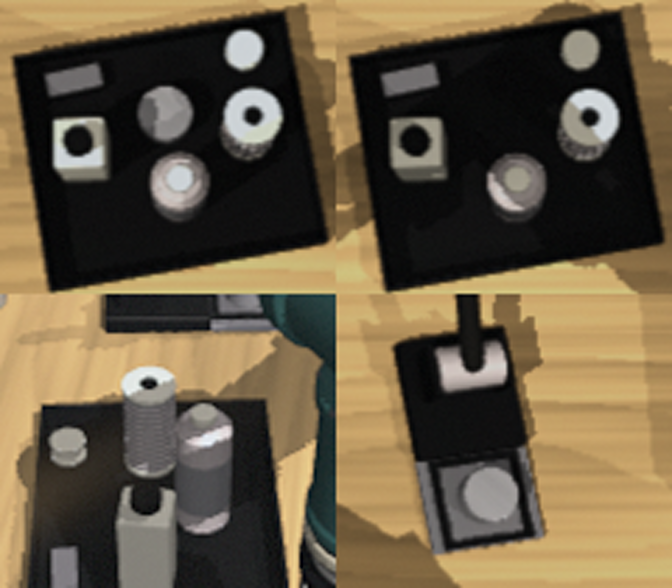

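Before (top left) and after (top right), the bottle cap (78,141 → 78,141), spool hub (254,116 → 254,117), can nozzle (180,178 → 180,180) and case match within about 1 to 2 mm. The tin is flat in the pocket and the robot is clear, so I'm handing in.

```bash
python3 -c "
from bench import ticket
print(ticket.close_job())"
```

```text
the job is handed in; nothing more can be done
None
```

The job is handed in: the flux tin lies flat in the stand's pocket, the spool, can and bottle stand upright in the bin within about 2 mm of their first spots, and the case was not moved.

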